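# Make up an order at the packing bench

## Task

Make up the order for packing: stack the three small cartons, right way up as they lie now, centred one on another in the middle of the plywood board, the oblong brown one at the bottom, the cube-like white one on it and the small low white one on top. Stand the two bottles with pointed nozzles that are in front of you (not those at the far sides) upright in the round grey stands, the wider bottle down in the larger stand and the slim one down in the smaller. Leave the blue-capped bottle and the roll standing where they are.

Things in the scene. Friction and masses are not known exactly. Their poses are not given: they have to be found in the camera images.
- brown_carton: loose closed brown cardboard carton, oblong, 55 (its x) x 75 (its y) x 38 mm high (60 g). Origin: centre of the underside; z up. Grip it across the 55 mm
- white_carton: loose closed white carton, nearly a cube, 60 x 60 x 50 mm high (60 g). Origin: centre of the underside; z up
- flat_carton: loose closed white carton, the smallest and lowest, 42 (its x) x 60 (its y) x 30 mm high (60 g). Origin: centre of the underside; z up. Grip it across the 42 mm
- wide_bottle: loose white bottle with a pointed green nozzle: round body 45 mm across and 71 mm high, nozzle (22 mm across at its foot) up to 99 mm (100 g). Origin: centre of the underside; z up
- slim_bottle: loose plain white bottle with a pointed white nozzle: round body 32 mm across and 73 mm high, nozzle (16 mm across at its foot) up to 102 mm (40 g), always within 0.7 m of the robot (a similar bottle at the far right edge is not part of the job). Origin: centre of the underside; z up
- board: fixed square plywood board 100 x 100 x 8 mm lying on the worktop, with a small steel pin in each corner (flush). Origin: centre of the underside; top 8 mm above it; x and y along the sides. (At the back of the worktop, from 0.70 m ahead of the robot, a rack board hangs 0.61 m above the top: keep the wrist below it)
- wide_stand: fixed round grey stand, the larger of two: 75 mm across, 14 mm high, with an open well 63 mm across whose floor is 4 mm above the worktop. Origin: centre of the underside
- narrow_stand: fixed round grey stand, the smaller of two: 61 mm across, 14 mm high, with an open well 49 mm across whose floor is 4 mm above the worktop. Origin: centre of the underside
- capped_bottle: bystander, loose: white bottle with a blue screw cap (no nozzle), 36 mm across, 98 mm high. Origin: centre of the underside. Stays where it is
- label_roll: bystander, loose: small blue roll lying flat, 69 mm across, 31 mm high. Origin: centre of the underside. Stays where it is
There are look-alikes about, which are no part of the job. Leave any red or yellow look-alike of the brown_carton alone.

How it is judged:
At the end, for the whole second after the job is handed in: Brown carton on the board, cube-like one on it, low one on top, each centred within 15 mm on what is below; wide bottle on the floor of the larger stand's well, slim bottle on the smaller's (within 12 mm of centre); all five upright (within 0.12 rad), released, at rest; bystanders in place (horizontal distance between brown_carton and board below 0.015 m and z of brown_carton in the frame of board between 0.003 and 0.013 m and horizontal distance between white_carton and brown_carton below 0.015 m and z of white_carton in the frame of brown_carton between 0.033 and 0.043 m and horizontal distance between flat_carton and white_carton below 0.015 m and z of flat_carton in the frame of white_carton between 0.045 and 0.055 m and horizontal distance between wide_bottle and wide_stand below 0.012 m and z of wide_bottle in the frame of wide_stand below 0.008 m and horizontal distance between slim_bottle and narrow_stand below 0.012 m and z of slim_bottle in the frame of narrow_stand below 0.008 m and angle between each of brown_carton, white_carton, flat_carton, wide_bottle, slim_bottle's own z axis and vertical below 0.12 rad and linear speed of each of brown_carton, white_carton, flat_carton, wide_bottle, slim_bottle below 0.02 m/s); the robot touches nothing.
It fails at once if a bystander (the blue-capped bottle or the roll) is pushed more than 30 mm or tipped over (distance of any of capped_bottle, label_roll from where it was at the start of the episode above 0.03 m or angle between capped_bottle's own z axis and vertical above 0.5 rad).
It also fails if it takes over 115 s, if anything falls off the work surface, if the arm or the gripper's body presses on something with over 40 N, if the wrist force passes 120 N, or if a joint passes its speed limit or range.

## Robot

A 7-joint arm with a two-finger parallel gripper is mounted at the origin on a cart in front of the work surface, level with it; the furniture and walls round the work are solid. World frame = base frame: x ahead of the robot, y to its left, z up, the work surface at z = 0. Lengths are in m, angles in rad, forces in N, time in s.
With the tool pointing down it reaches from about 0.425 to 0.95 m from the base axis. Payload 4.7 kg.
Tool frame: the origin (TCP) lies on the centre line of the jaws, within the pads' length; the fingertips stand 22 mm ahead of it and the grasp point (between the pads) lies 3 mm ahead of it; z points along the fingers, y is the direction in which the jaws open and shut (so a half turn about z gives the same grasp; the last joint's range is limited). The gripper opens to 85 mm and grips with 20 to 120 N. Pads are 22 mm wide; open, the fingers measure 114 mm over their backs; the gripper's body (76 mm by 85 mm) begins 54 mm behind the grasp point. The pads swing forward as they close: fully open they stand 13 mm farther back than shut.
Start: joints at [1.146, 0.469, -0.049, 1.532, 0.024, 1.141, -0.082], TCP at [0.26, -0.623, 0.253] pointing down, gripper open.
Joint ranges: [-2.59, 2.59], [-0.33, 1.99], [-1.39, 1.29], [0.1, 2.45], [-1.04, 4.18], [0.21, 1.99], [-2.66, 2.66]. Speed limits (rad/s): [2.57, 2.57, 3.14, 3.14, 3.14, 3.14, 3.14].

## Interface

Orientations are given as [roll, pitch, yaw] about the fixed x, y, z axes, in that order (R = Rz(yaw) Ry(pitch) Rx(roll)).
In Python, from rig import sensors, imaging, bot, finder gives the robot as it stands.
- The arm moves only by the tool apply_moves, never from a script. Its argument "commands" is a list of rows, each a list of 4 numbers: the shift along the world's x, y, z in cm, then the turn about the world's z in degrees. A call has exactly 10 rows; each row shifts and turns the commanded pose from where the row before left it; what a row does not reach is not made up. A row lasts 1/12 s, in which the tool goes at most 41.7 mm and 7.16 degrees, less where a joint would pass 70% of its speed; a pose out of reach is approached as far as the arm can. A call with a gripper value outside its range is refused whole. "grip" is the finger opening in cm, from 0 to 8.54, set as the call begins (left out, the last holds). The fingers move at their own pace and stop on an object; "force" is the grip in N (left out, the last holds). Time passes only in rows, so rows that do not move let the fingers close, or fill a call up. It gives the time, the measured TCP pose, the force and the opening at its end, in the units of the state.
- sensors.observe(): the state, without advancing time (a new reading comes with each control period).
- imaging.grab_frame(name): name is "scene" or "top" or "wrist"; returns a dict with "frame" (420x560x3 uint8, red, green, blue), "camera_matrix" (3x3 intrinsics, pixels), "view" (4x4, takes a point from world to camera coordinates); the wrist camera has in their place "mount" (4x4, takes a point from camera to tool coordinates, whose origin is the TCP and whose axes are the flange's). Camera axes: x right, y up, looking along -z (the intrinsics and any distortion apply to the point x, -y, -z); pixel columns grow to the right and rows downward; lengths in m; the calibration is good to about 2 mm. A picture is of the moment at which its call begins: read the wrist's pose just before it. There is no depth.
- bot.job_done(): hands the job in, once; it reports no verdict.
Trained networks look in a picture, given as the dict that the camera call returned (one of the last four; its "shot" number tells which), for a name from the list of things; names that differ only in an ending like _2 or _b are one class to them, and where a whole thing is asked for, a point or a joint stands for the part that bears it (a point fixed in the world has none). Each returns a list of dicts, best first, with "confidence" (0 to 1); they miss things now and then, are a little off and sometimes report something else, mostly with a low value. They report only what shows in the picture. A call takes as long as a camera call. They do not tell look-alikes from the thing itself.
- finder.boxes_of(label, picture): "location" ([row, column] in pixels, amid what is visible of it).
The state is a dict: "clock": time; "joint_pos": joint angles; "qvel": joint speeds; "tau": joint torques, N m; "tcp_pos": TCP position; "eef_rot": TCP orientation; "ft_force": force on the tool from outside, world axes, zero at the start; "torque": the same for the moment, N m; "finger_gap": finger opening in m.
Only numpy, scipy, OpenCV 4.12 (cv2) and the standard library are available. Lean on these libraries where they do the work, as an engineer would, in place of code of your own. Each camera call takes 0.05 s, during which the arm holds its last target.

## Working session

There is one attempt and no reset: what is moved stays moved. The work goes in short steps, Python scripts to look and compute and a tool call to move; the robot and the scene stay as the last step left them, time stands still between calls to the robot, and variables do not carry over. Pictures are saved under pics/ and viewed, and the job is handed in when it is done.

Besides the shell and the picture viewer there is one more tool, called as name(argument=value, ...), one argument or row to a line, values as JSON. apply_moves: Moves the arm, as the interface text tells. Its arguments: {"type":"object","properties":{"commands":{"type":"array","items":{"type":"array","items":{"type":"number"}}},"grip":{"type":"number"},"force":{"type":"number"}},"required":["commands"]}

```bash
ls; mkdir -p pics; cat > h.py <<'E'
import numpy as np, cv2
from rig import sensors, imaging, bot, finder
def save(p,n): cv2.imwrite('pics/'+n,cv2.cvtColor(p['frame'],cv2.COLOR_RGB2BGR))
def ray(p,rc):
    K=np.array(p['camera_matrix']);V=np.array(p['view'])
    d=np.linalg.inv(K)@np.array([rc[1],rc[0],1.]); d=np.array([d[0],-d[1],-d[2]])
    R=V[:3,:3];t=V[:3,3]
    return -R.T@t, R.T@d
def at(p,rc,z):
    o,d=ray(p,rc); return o+d*(z-o[2])/d[2]
def proj(p,P):
    K=np.array(p['camera_matrix']);V=np.array(p['view'])
    c=V[:3,:3]@np.array(P)+V[:3,3]; c=K@np.array([c[0],-c[1],-c[2]]); return c[1]/c[2],c[0]/c[2]
E
python3 - <<'E'
from h import *
s=sensors.observe()
print({k:np.round(v,3) for k,v in s.items()})
for n in('scene','top'):
    p=imaging.grab_frame(n); save(p,n+'1.png'); print(n,[k for k in p],np.round(p['view'],3),p['camera_matrix'])
    for l,z in dict(brown_carton=.038,white_carton=.05,flat_carton=.03,wide_bottle=.05,slim_bottle=.05,board=.008,wide_stand=.01,narrow_stand=.01,capped_bottle=.05,label_roll=.03).items():
        for b in finder.boxes_of(l,p): print(l,np.round(b['location'],1),round(b['confidence'],2),np.round(at(p,b['location'],z)[:2],3))
E
```

```text
pics
{'clock': np.float64(0.0), 'joint_pos': array([ 1.146,  0.469, -0.049,  1.534,  0.024,  1.141, -0.082]), 'qvel': array([-0.001, -0.   , -0.001,  0.001,  0.001,  0.001, -0.001]), 'tau': array([ 0.0000e+00, -5.1031e+01, -4.7000e-02, -2.3772e+01,  1.1000e-02,
        8.0000e-03, -0.0000e+00]), 'tcp_pos': array([ 0.26 , -0.622,  0.252]), 'eef_rot': array([-3.14 ,  0.   ,  0.396]), 'ft_force': array([ 1.533, -0.591, -1.003]), 'torque': array([-0.022, -0.03 , -0.009]), 'finger_gap': np.float64(0.085)}
scene ['frame', 'camera_matrix', 'view', 'shot'] [[-0.708 -0.707  0.003  0.327]
 [ 0.493 -0.491  0.718 -0.298]
 [-0.506  0.509  0.696 -0.853]
 [ 0.     0.     0.     1.   ]] [[411.48263246   0.         278.19607734]
 [  0.         411.48263246 207.32101954]
 [  0.           0.           1.        ]]
brown_carton [210.6 307.1] 0.69 [ 0.442 -0.089]
brown_carton [251.9 309.4] 0.57 [0.343 0.013]
white_carton [218.  213.7] 0.75 [0.586 0.111]
flat_carton [200.1 373.3] 0.78 [ 0.346 -0.256]
wide_bottle [265.  171.7] 0.88 [0.535 0.275]
slim_bottle [248.2 263.9] 0.82 [0.422 0.089]
board [171.1 313
[... 582 characters left out ...]
355 0.006]
brown_carton [194.6 418. ] 0.76 [ 0.525 -0.471]
brown_carton [215.3 309.4] 0.73 [ 0.448 -0.106]
brown_carton [246.6 396.3] 0.56 [ 0.349 -0.397]
white_carton [167.5 249.7] 0.75 [0.605 0.098]
flat_carton [247.1 357.6] 0.6 [ 0.345 -0.27 ]
wide_bottle [182.2 200. ] 0.56 [0.552 0.265]
slim_bottle [221.7 253.1] 0.62 [0.423 0.082]
board [181.7 355.5] 0.7 [ 0.57  -0.265]
wide_stand [171.3 306.4] 0.61 [ 0.603 -0.094]
narrow_stand [208.1 159.3] 0.66 [0.465 0.41 ]
narrow_stand [169.2 248.4] 0.21 [0.606 0.107]
capped_bottle [214.5 393. ] 0.51 [ 0.456 -0.384]
capped_bottle [168.7 250. ] 0.16 [0.601 0.097]
label_roll [216.6 311.5] 0.68 [ 0.445 -0.113]
label_roll [241.  198.9] 0.54 [0.355 0.265]
```

View pics/scene1.png

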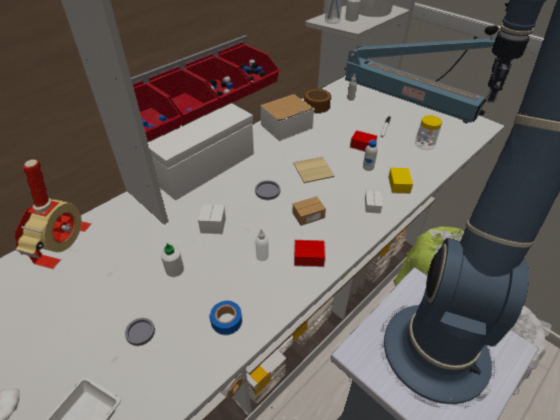

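View pics/top1.png

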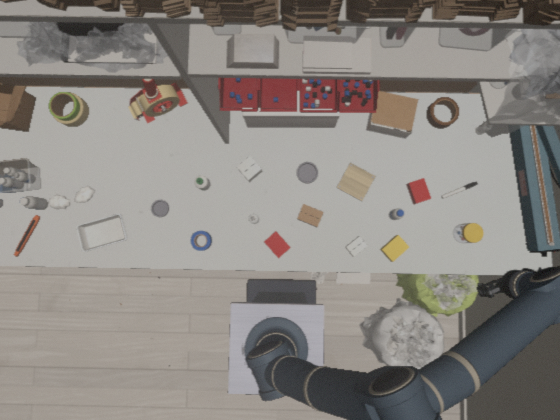

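```bash
python3 - <<'E'
import cv2
a=cv2.imread('pics/scene1.png')[140:370,90:430]; cv2.imwrite('pics/scene1c.png',cv2.resize(a,None,fx=2.3,fy=2.3,interpolation=cv2.INTER_CUBIC))
a=cv2.imread('pics/top1.png')[140:280,140:440]; cv2.imwrite('pics/top1c.png',cv2.resize(a,None,fx=2.6,fy=2.6,interpolation=cv2.INTER_CUBIC))
E
```

```text
(no output)
```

View pics/scene1c.png

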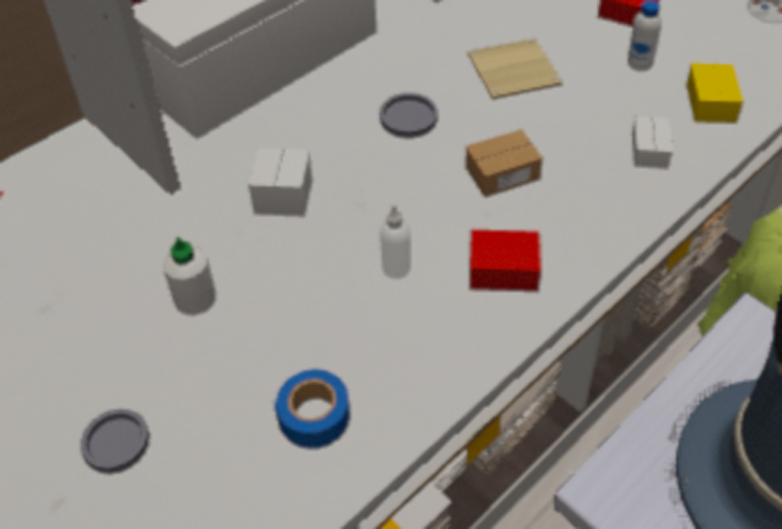

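View pics/top1c.png

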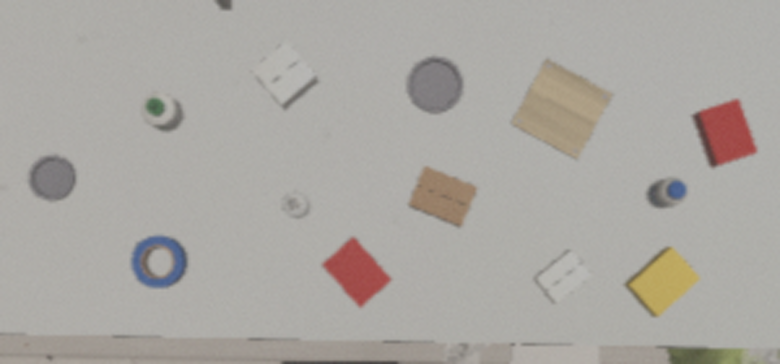

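```bash
python3 - <<'E'
from h import *
p=imaging.grab_frame('wrist'); save(p,'w0.png'); print(np.round(p['mount'],3),p['camera_matrix'])
E
```

```text
[[-0.     0.966  0.258  0.065]
 [ 1.     0.     0.001 -0.001]
 [ 0.001  0.258 -0.966 -0.121]
 [ 0.     0.     0.     1.   ]] [[345.71811852   0.         279.89262859]
 [  0.         345.71811852 204.97002623]
 [  0.           0.           1.        ]]
```

apply_moves(
  commands=[
    [1.4,3.9,0,5],
    [1.4,3.9,0,5],
    [1.4,3.9,0,5],
    [1.4,3.9,0,5],
    [1.4,3.9,0,5],
    [1.4,3.9,0,5],
    [1.4,3.9,0,5],
    [1.4,3.9,0,5],
    [1.4,3.9,0,5],
    [1.4,3.9,0,4],
  ],
)

```text
clock: 1.98
tcp_pos: [0.4006, -0.2309, 0.2537]
eef_rot: [3.141, 0.001, 1.255]
ft_force: [1.4, -0.7, -0.2]
finger_gap: 0.0857
```

```bash
cat >> h.py <<'E'
from scipy.spatial.transform import Rotation as Ro
def wrist(n):
    s=sensors.observe(); p=imaging.grab_frame('wrist')
    T=np.eye(4);T[:3,:3]=Ro.from_euler('xyz',s['eef_rot']).as_matrix();T[:3,3]=s['tcp_pos']
    p['view']=np.linalg.inv(T@np.array(p['mount'])); save(p,n)
    np.savez('pics/'+n+'.npz',view=p['view'],K=p['camera_matrix']); return p
def load(n):
    d=np.load('pics/'+n+'.npz'); return dict(view=d['view'],camera_matrix=d['K'],frame=cv2.cvtColor(cv2.imread('pics/'+n),cv2.COLOR_BGR2RGB))
E
python3 - <<'E'
from h import *
p=wrist('w1.png')
for P in [(.448,-.106,.038),(.345,-.27,.03),(.57,-.265,.008)]: print(np.round(proj(p,P)))
E
```

```text
[ 34. 288.]
[231. 242.]
[157. 443.]
```

View pics/w1.png

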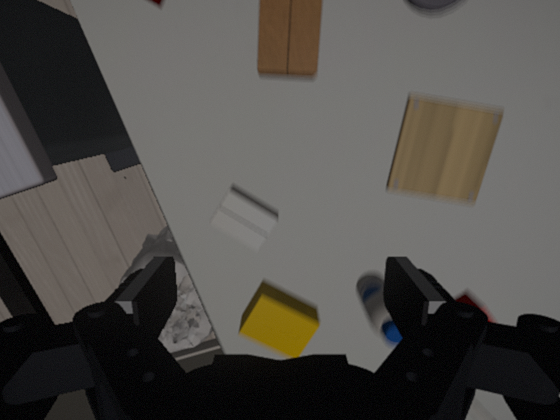

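```bash
python3 - <<'E'
import cv2
a=cv2.imread('pics/w1.png')
cv2.imwrite('pics/w1a.png',cv2.resize(a[170:270,190:300],None,fx=6,fy=6,interpolation=cv2.INTER_CUBIC))
cv2.imwrite('pics/w1b.png',cv2.resize(a[80:220,375:515],None,fx=4,fy=4,interpolation=cv2.INTER_CUBIC))
E
```

```text
(no output)
```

View pics/w1a.png

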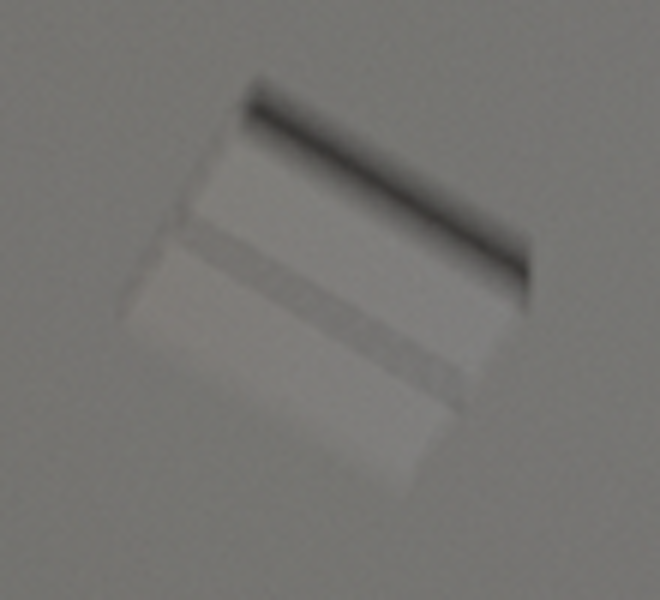

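View pics/w1b.png

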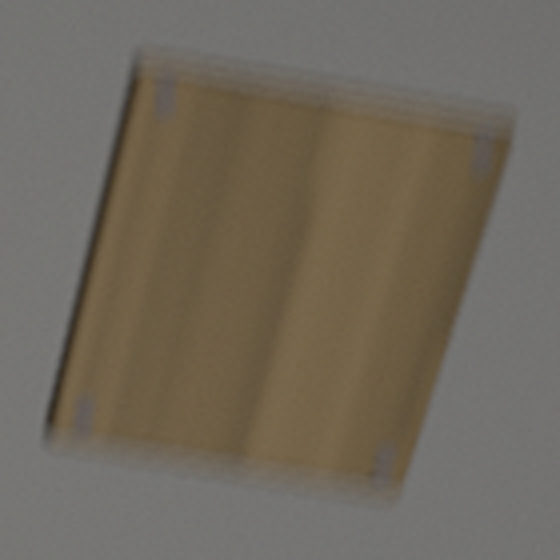

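apply_moves(
  commands=[
    [1.2,3.2,-0.8,0],
    [1.2,3.2,-0.8,0],
    [1.2,3.1,-0.8,0],
    [0.7,2.0,-0.6,0],
    [0.4,1.0,-0.3,0],
    [0,0,0,0],
    [0,0,0,0],
    [0,0,0,0],
    [0,0,0,0],
    [0,0,0,0],
  ],
)

```text
clock: 2.87
tcp_pos: [0.4471, -0.1091, 0.2206]
eef_rot: [3.141, 0.0, 1.249]
ft_force: [-0.0, -1.7, -0.9]
finger_gap: 0.0853
```

```bash
python3 - <<'E'
from h import *
p=wrist('w2.png')
E
```

```text
(no output)
```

View pics/w2.png

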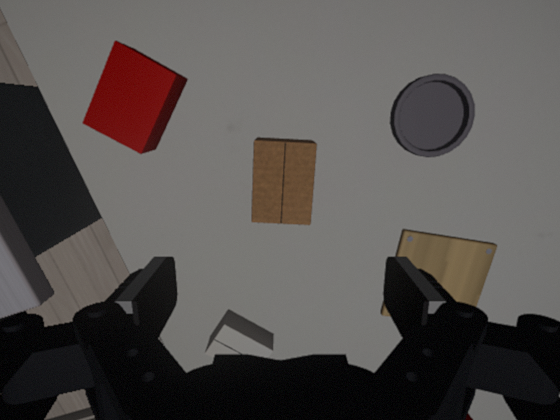

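```bash
cat >> h.py <<'E'
def quad(p,cr,z):
    P=np.array([at(p,(r,c),z)[:2] for c,r in cr]); e=np.roll(P,-1,0)-P
    print('centre',np.round(P.mean(0),4),'sides',np.round(np.hypot(*e.T)*1000,1),'ang',np.round(np.degrees(np.arctan2(e[:,1],e[:,0])),1)); return P
E
python3 - <<'E'
from h import *
p=load('w2.png')
quad(p,[(253,143),(316,144),(312,224),(252,222)],.038)
print(proj(p,(.447,-.109,.038)), at(p,(115,432),.014))
a=cv2.imread('pics/w2.png')
cv2.imwrite('pics/w2a.png',cv2.resize(a[125:235,235:335],None,fx=6,fy=6,interpolation=cv2.INTER_CUBIC))
p=load('w1.png')
quad(p,[(375+(137)/4,80+63/4),(375+513/4,80+120/4),(375+400/4,80+490/4),(375+47/4,80+433/4)],.008)
quad(p,[(190+250/6,170+120/6),(190+525/6,170+300/6),(190+410/6,170+480/6),(190+128/6,170+310/6)],.03)
E
```

```text
centre [ 0.4502 -0.1062] sides [54.6 72.9 55.3 71.8] ang [ -19.4 -109.8  159.5   69.6]
(np.float64(188.49894794664235), np.float64(280.8526414986961)) [ 0.59853226 -0.09254302  0.014     ]
centre [ 0.5717 -0.2586] sides [98.4 98.8 99.2 96.8] ang [ -26.2 -116.7  152.6   62.9]
centre [ 0.3515 -0.2604] sides [56.6 39.3 58.  40.6] ang [ -52.6 -139.6  128.7   38.3]
```

View pics/w2a.png

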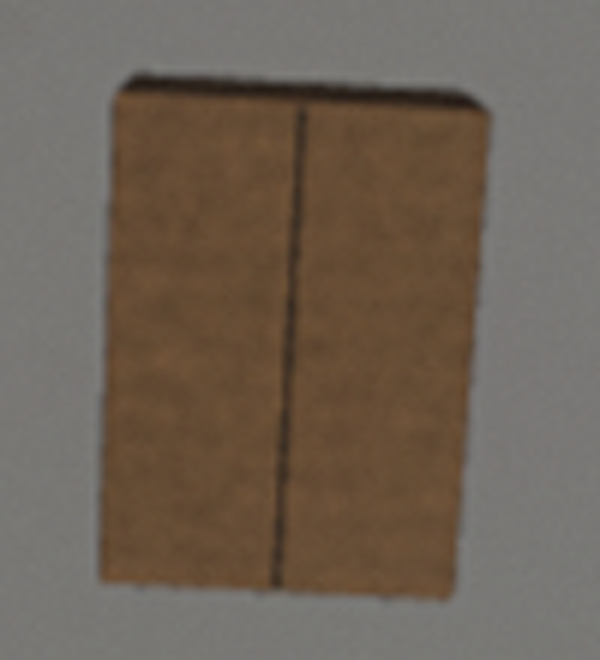

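apply_moves(
  commands=[
    [0.1,0.1,-3.0,-0.8],
    [0.1,0.1,-3.8,-0.8],
    [0.1,0.1,-3.8,0],
    [0,0,-3.6,0],
    [0,0,-2.4,0],
    [0,0,-1.4,0],
    [0,0,-0.6,0],
    [0,0,-0.2,0],
    [0,0,0,0],
    [0,0,0,0],
  ],
)

```text
clock: 3.75
tcp_pos: [0.4512, -0.1051, 0.0333]
eef_rot: [3.139, -0.0, 1.223]
ft_force: [0.8, 0.1, 0.4]
finger_gap: 0.0855
```

apply_moves(
  commands=[
    [0,0,0,0],
    [0,0,0,0],
    [0,0,0,0],
    [0,0,0,0],
    [0,0,0,0],
    [0,0,0,0],
    [0,0,0,0],
    [0,0,0,0],
    [0,0,0,0],
    [0,0,0,0],
  ],
  grip=4.5,
  force=25,
)

```text
clock: 4.58
tcp_pos: [0.4509, -0.105, 0.0333]
eef_rot: [3.14, 0.0, 1.223]
ft_force: [-0.6, -0.1, 5.8]
finger_gap: 0.0545
```

```bash
python3 - <<'E'
from h import *
a=cv2.imread('pics/w2.png')
cv2.imwrite('pics/w2b.png',cv2.resize(a[220:340,370:510],None,fx=5,fy=5,interpolation=cv2.INTER_CUBIC))
cv2.imwrite('pics/w2c.png',cv2.resize(a[65:165,380:485],None,fx=5,fy=5,interpolation=cv2.INTER_CUBIC))
E
```

```text
(no output)
```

View pics/w2b.png

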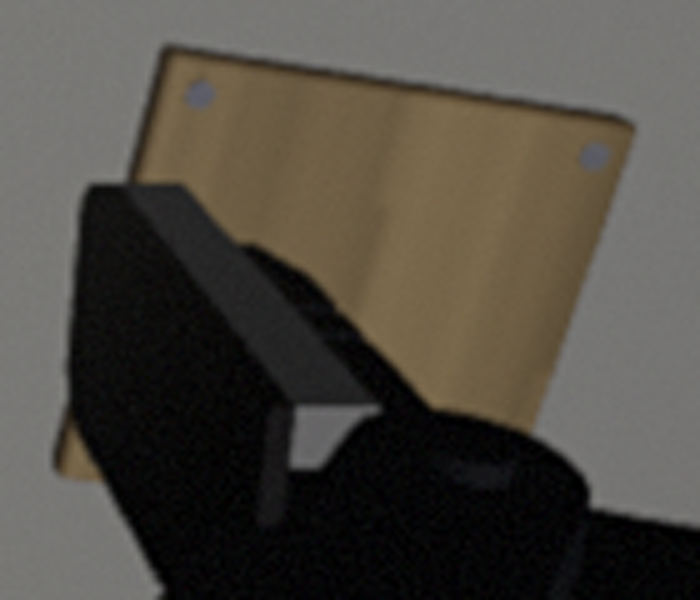

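View pics/w2c.png

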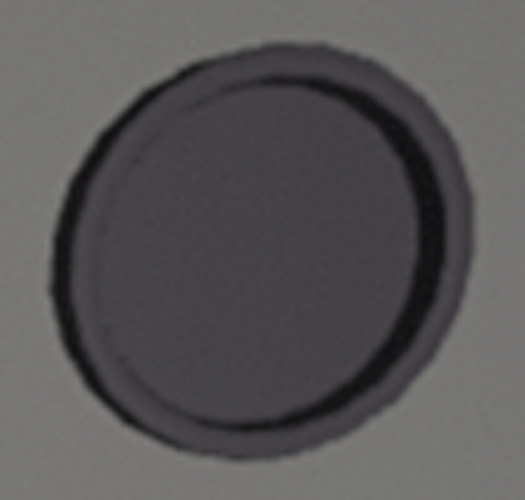

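```bash
python3 - <<'E'
from h import *
p=load('w2.png')
A=[at(p,(r,c),.008)[:2] for c,r in [(404.4,231),(496.4,245),(382.4,315)]]
print((A[1]+A[2])/2, np.linalg.norm(A[0]-A[1]),np.linalg.norm(A[0]-A[2]),np.degrees(np.arctan2(*(A[0]-A[2])[::-1])))
print(at(p,(115.2,434.8),.014))
L=at(p,(115,395),.014)-at(p,(115,474.8),.014);print(np.linalg.norm(L))
E
```

```text
[ 0.57106179 -0.26290304] 0.09731084496706995 0.09785409588632554 62.69174234187032
[ 0.60092857 -0.09353081  0.014     ]
0.07311370611761805
```

apply_moves(
  commands=[
    [0,0,2.0,0],
    [0,0,3.5,0],
    [0.5,-0.6,3.0,-1],
    [1.5,-1.9,1.5,-1],
    [2.2,-2.8,0,-1],
    [2.4,-3.0,0,-1],
    [2.4,-3.0,0,-1],
    [1.8,-2.3,0,-1.5],
    [1.0,-1.3,0,0],
    [0,0,0,0],
  ],
)

```text
clock: 5.42
tcp_pos: [0.5698, -0.2581, 0.1323]
eef_rot: [3.139, 0.001, 1.105]
ft_force: [-0.0, -0.0, 0.1]
finger_gap: 0.0544
```

apply_moves(
  commands=[
    [0.1,-0.2,-1.5,0],
    [0.1,-0.1,-2.5,0],
    [0,0,-2.2,0],
    [0,0,-1.2,0],
    [0,0,-0.8,0],
    [0,0,-0.5,0],
    [0,0,-0.3,0],
    [0,0,0,0],
    [0,0,0,0],
    [0,0,0,0],
  ],
)

```text
clock: 6.25
tcp_pos: [0.5709, -0.257, 0.0433]
eef_rot: [3.14, -0.0, 1.11]
ft_force: [0.2, -0.0, -0.2]
finger_gap: 0.0546
```

apply_moves(
  commands=[
    [0,-0.2,0,0],
    [0.1,-0.2,-0.1,0],
    [0,0,-0.1,0],
    [0,0,0,0],
    [0,0,0,0],
    [0,0,0,0],
    [0,0,0,0],
    [0,0,0,0],
    [0,0,0,0],
    [0,0,0,0],
  ],
)

```text
clock: 7.08
tcp_pos: [0.5718, -0.2618, 0.0414]
eef_rot: [3.14, 0.001, 1.109]
ft_force: [-0.5, -0.4, 6.0]
finger_gap: 0.0549
```

apply_moves(
  commands=[
    [0,0,0,0],
    [0,0,0,0],
    [0,0,0,0],
    [0,0,0,0],
    [0,0,2,0],
    [0,0,3.5,0],
    [0,0,3.5,0],
    [0,0,3.5,0],
    [0,0,3,0],
    [0,0,1.2,0],
  ],
  grip=8.5,
)

```text
clock: 7.92
tcp_pos: [0.5734, -0.2611, 0.2123]
eef_rot: [3.134, -0.001, 1.11]
ft_force: [2.3, 0.4, -0.7]
finger_gap: 0.0849
```

apply_moves(
  commands=[
    [0,0,0,0],
    [0,0,0,0],
    [0,0,0,0],
    [0,0,0,0],
    [0,0,0,0],
    [0,0,0,0],
    [0,0,0,0],
    [0,0,0,0],
    [0,0,0,0],
    [0,0,0,0],
  ],
)

```text
clock: 8.75
tcp_pos: [0.5713, -0.2608, 0.2073]
eef_rot: [3.142, -0.0, 1.11]
ft_force: [-0.4, 0.3, 0.8]
finger_gap: 0.0849
```

```bash
python3 - <<'E'
from h import *
p=wrist('w3.png')
a=cv2.imread('pics/w3.png')
cv2.imwrite('pics/w3a.png',cv2.resize(a[110:270,200:370],None,fx=4,fy=4,interpolation=cv2.INTER_CUBIC))
E
```

```text
(no output)
```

View pics/w3.png

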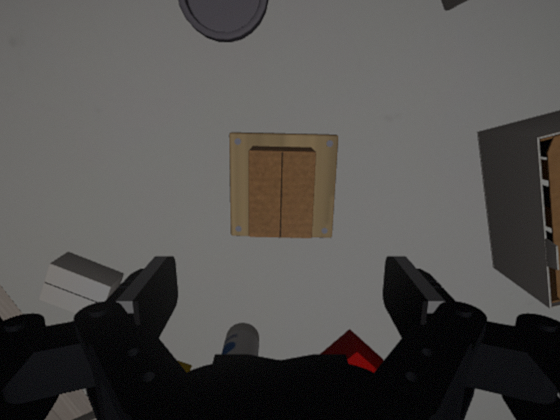

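View pics/w3a.png

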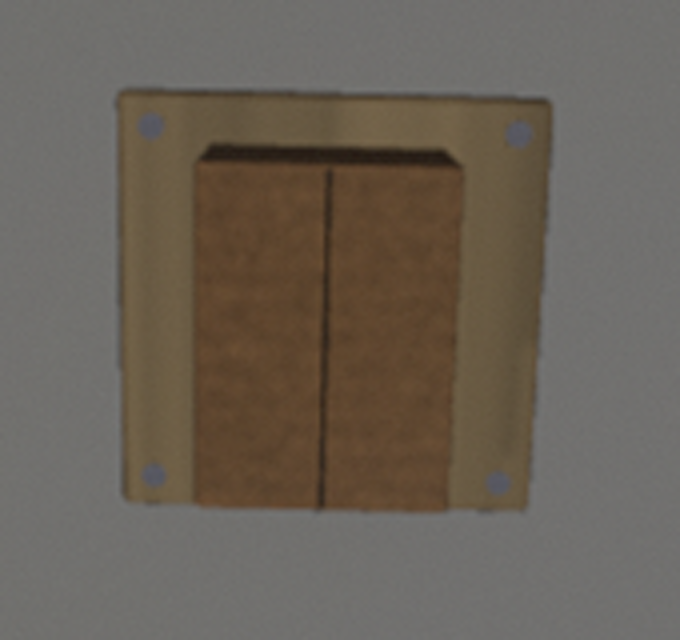

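```bash
python3 - <<'E'
from h import *
p=load('w3.png')
q=lambda L,z:quad(p,[(200+x/4,110+y/4) for x,y in L],z)
q([(120,95),(550,100),(528,510),(125,502)],.008)
q([(197,163),(461,170),(448,510),(193,505)],.046)
E
```

```text
centre [ 0.5714 -0.2638] sides [97.7 98.9 98.9 98. ] ang [ -27.1 -117.1  152.4   62.2]
centre [ 0.5705 -0.2622] sides [53.5 73.2 55.2 73.5] ang [ -27.9 -117.1  152.4   61.6]
```

apply_moves(
  commands=[
    [0.3,3.0,0,-2],
    [0.3,4.1,0,-3],
    [0.3,4.1,0,-3],
    [0.4,4.1,0,-3],
    [0.4,4.1,0,-3],
    [0.4,4.1,0,-3],
    [0.4,4.1,0,-3],
    [0.4,4.1,0,-3],
    [0.3,3.0,0,0],
    [0.1,1.3,0,0],
  ],
)

```text
clock: 9.63
tcp_pos: [0.6038, 0.1059, 0.2079]
eef_rot: [-3.14, -0.003, 0.716]
ft_force: [-0.8, 0.7, -0.2]
finger_gap: 0.085
```

apply_moves(
  commands=[
    [0,0,0,0],
    [0,0,0,0],
    [0,0,0,0],
    [0,0,0,0],
    [0,0,0,0],
    [0,0,0,0],
    [0,0,0,0],
    [0,0,0,0],
    [0,0,0,0],
    [0,0,0,0],
  ],
)

```text
clock: 10.47
tcp_pos: [0.6043, 0.0991, 0.2073]
eef_rot: [3.142, -0.0, 0.708]
ft_force: [0.8, 0.0, 0.6]
finger_gap: 0.0852
```

```bash
python3 - <<'E'
from h import *
p=wrist('w4.png')
a=cv2.imread('pics/w4.png')
r,c=map(int,proj(p,(.604,.098,.05)));print(r,c)
cv2.imwrite('pics/w4a.png',cv2.resize(a[max(r-80,0):r+80,c-85:c+85],None,fx=4,fy=4,interpolation=cv2.INTER_CUBIC))
E
```

```text
195 282
```

View pics/w4.png

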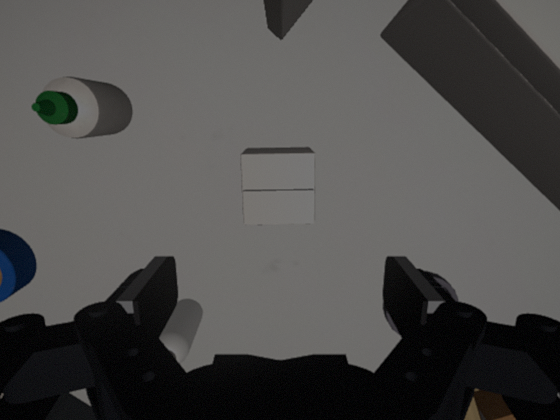

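View pics/w4a.png

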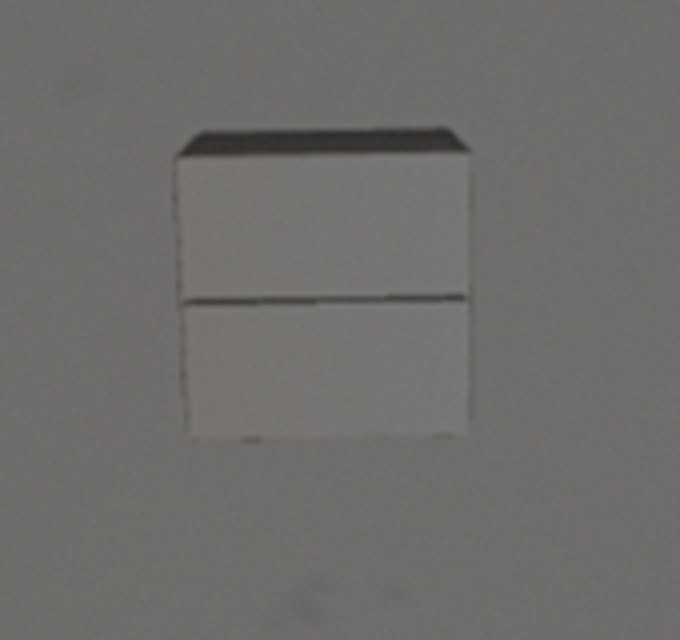

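```bash
python3 - <<'E'
from h import *
p=load('w4.png')
q=lambda L,z:quad(p,[(197+x/4,115+y/4) for x,y in L],z)
q([(178,156),(470,153),(468,435),(188,436)],.05)
E
```

```text
centre [0.6057 0.1035] sides [58.5 59.3 59.1 58.9] ang [ -48.9 -138.4  130.8   41. ]
```

apply_moves(
  commands=[
    [0.1,0.2,-3.0,0],
    [0,0.2,-3.8,0],
    [0,0,-3.6,0],
    [0,0,-3.0,0],
    [0,0,-2.0,0],
    [0,0,-1.2,0],
    [0,0,-0.6,0],
    [0,0,0,0],
    [0,0,0,0],
    [0,0,0,0],
  ],
)

```text
clock: 11.35
tcp_pos: [0.6065, 0.1036, 0.037]
eef_rot: [3.14, -0.003, 0.708]
ft_force: [0.4, -0.2, -0.1]
finger_gap: 0.0849
```

apply_moves(
  commands=[
    [0,0,0,0],
    [0,0,0,0],
    [0,0,0,0],
    [0,0,0,0],
    [0,0,0,0],
    [0,0,0,0],
    [0,0,0,0],
    [0,0,0,0],
    [0,0,0,0],
    [0,0,0,0],
  ],
  grip=5.0,
)

```text
clock: 12.18
tcp_pos: [0.606, 0.1034, 0.0366]
eef_rot: [3.14, -0.002, 0.708]
ft_force: [-0.7, -0.7, 5.8]
finger_gap: 0.0597
```

apply_moves(
  commands=[
    [0,0,2,0],
    [0,0,3.5,0],
    [0,0,3.5,0],
    [0,0,3,0],
    [0,0,2,0],
    [-0.2,-2.0,0,2],
    [-0.3,-3.3,0,3],
    [-0.4,-4.0,0,3],
    [-0.4,-4.1,0,3],
    [-0.4,-4.1,0,3],
  ],
)

```text
clock: 13.02
tcp_pos: [0.5876, -0.0733, 0.1753]
eef_rot: [3.142, 0.0, 0.956]
ft_force: [-0.4, -0.9, -1.1]
finger_gap: 0.0595
```

apply_moves(
  commands=[
    [-0.4,-4.0,0,3],
    [-0.4,-4.0,0,3],
    [-0.4,-4.0,0,1],
    [-0.3,-3.5,0,0],
    [-0.2,-2.2,0,0],
    [-0.1,-1.4,0,0],
    [0,0,0,0],
    [0,0,0,0],
    [0,0,0,0],
    [0,0,0,0],
  ],
)

```text
clock: 13.85
tcp_pos: [0.571, -0.2598, 0.1755]
eef_rot: [-3.141, -0.001, 1.079]
ft_force: [0.7, 0.1, -0.2]
finger_gap: 0.06
```

apply_moves(
  commands=[
    [0,-0.2,-1.5,0],
    [0,-0.1,-2.5,0],
    [0,0,-2.2,0],
    [0,0,-1.4,0],
    [0,0,-0.8,0],
    [0,0,-0.5,0],
    [0,0,-0.2,0],
    [0,0,0,0],
    [0,0,0,0],
    [0,0,0,0],
  ],
)

```text
clock: 14.68
tcp_pos: [0.571, -0.266, 0.0854]
eef_rot: [3.14, -0.0, 1.075]
ft_force: [0.2, 0.8, 0.0]
finger_gap: 0.0596
```

apply_moves(
  commands=[
    [0,0.2,-0.1,0],
    [0,0,-0.1,0],
    [0,0,-0.1,0],
    [0,0,0,0],
    [0,0,0,0],
    [0,0,0,0],
    [0,0,0,0],
    [0,0,0,0],
    [0,0,0,0],
    [0,0,0,0],
  ],
)

```text
clock: 15.52
tcp_pos: [0.5706, -0.2635, 0.0826]
eef_rot: [3.141, -0.0, 1.075]
ft_force: [-1.7, 0.9, 5.7]
finger_gap: 0.0593
```

apply_moves(
  commands=[
    [0,0,0,0],
    [0,0,0,0],
    [0,0,0,0],
    [0,0,0,0],
    [0,0,2,0],
    [0,0,3.5,0],
    [0,0,3.5,0],
    [0,0,3.5,0],
    [0,0,1.5,0],
    [0,0,0,0],
  ],
  grip=8.5,
)

```text
clock: 16.35
tcp_pos: [0.5727, -0.2644, 0.2262]
eef_rot: [3.133, -0.001, 1.075]
ft_force: [0.1, -0.5, 0.7]
finger_gap: 0.0852
```

apply_moves(
  commands=[
    [0,0,0,0],
    [0,0,0,0],
    [0,0,0,0],
    [0,0,0,0],
    [0,0,0,0],
    [0,0,0,0],
    [0,0,0,0],
    [0,0,0,0],
    [0,0,0,0],
    [0,0,0,0],
  ],
)

```text
clock: 17.18
tcp_pos: [0.5703, -0.2638, 0.2213]
eef_rot: [3.141, -0.0, 1.075]
ft_force: [-0.5, 0.6, 0.2]
finger_gap: 0.0852
```

```bash
python3 - <<'E'
from h import *
p=wrist('w5.png')
a=cv2.imread('pics/w5.png')
r,c=map(int,proj(p,(.571,-.263,.096)));r-=0;print(r,c)
cv2.imwrite('pics/w5a.png',cv2.resize(a[r-80:r+80,c-85:c+85],None,fx=4,fy=4,interpolation=cv2.INTER_CUBIC))
E
```

```text
203 281
```

View pics/w5a.png

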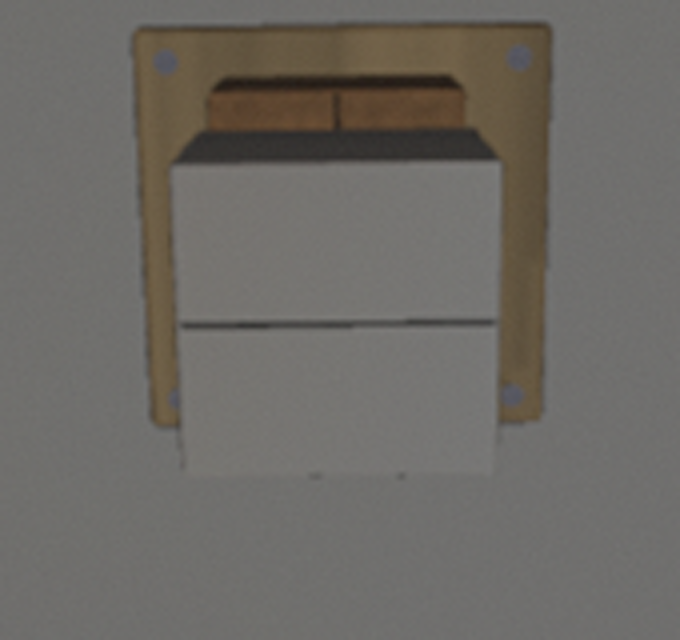

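View pics/w5.png

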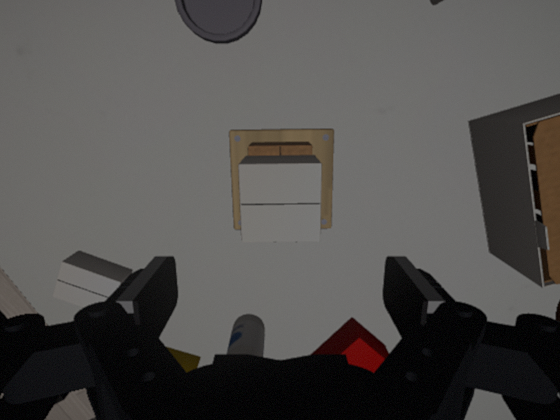

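```bash
python3 - <<'E'
from h import *
p=load('w5.png')
q=lambda L,z:quad(p,[(196+x/4,123+y/4) for x,y in L],z)
q([(172,163),(502,160),(494,470),(184,472)],.096)
q([(210,93),(463,93)],.046)
print(proj(p,(.348,-.265,.03)))
E
```

```text
centre [ 0.5702 -0.2624] sides [58.9 58.8 58.7 58.7] ang [ -27.9 -118.1  152.    62. ]
centre [ 0.5875 -0.2299] sides [53.6 53.6] ang [-28.4 151.6]
(np.float64(291.05604502027), np.float64(86.35270268191901))
```

apply_moves(
  commands=[
    [-3.0,0,0,7],
    [-3.5,0,0,7],
    [-3.5,0,0,7],
    [-3.0,0,0,7],
    [-3.0,0,0,7],
    [-2.5,0,0,7],
    [-2.0,0,0,7],
    [-1.2,0,0,7],
    [-0.3,0,0,7],
    [0,0,0,3],
  ],
)

```text
clock: 18.07
tcp_pos: [0.3489, -0.2641, 0.2215]
eef_rot: [-3.141, 0.0, 2.23]
ft_force: [0.2, -0.5, 0.1]
finger_gap: 0.0846
```

apply_moves(
  commands=[
    [0,0,0,0],
    [0,0,0,0],
    [0,0,0,0],
    [0,0,0,0],
    [0,0,0,0],
    [0,0,0,0],
    [0,0,0,0],
    [0,0,0,0],
    [0,0,0,0],
    [0,0,0,0],
  ],
)

```text
clock: 18.9
tcp_pos: [0.3503, -0.2638, 0.2213]
eef_rot: [3.141, -0.0, 2.227]
ft_force: [-0.7, 0.5, 0.3]
finger_gap: 0.0849
```

```bash
python3 - <<'E'
from h import *
p=wrist('w6.png')
a=cv2.imread('pics/w6.png')
r,c=map(int,proj(p,(.35,-.263,.03)));r-=0;print(r,c)
cv2.imwrite('pics/w6a.png',cv2.resize(a[r-80:r+80,c-85:c+85],None,fx=4,fy=4,interpolation=cv2.INTER_CUBIC))
E
```

```text
186 280
```

View pics/w6a.png

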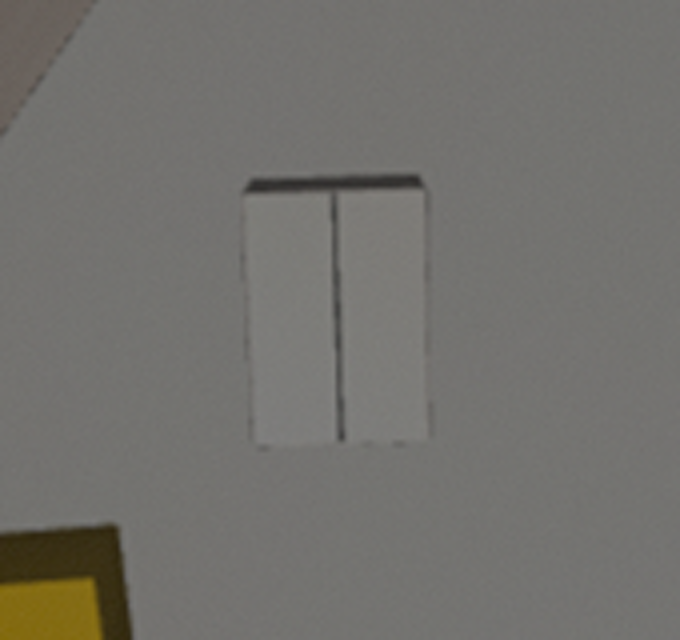

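View pics/w6.png

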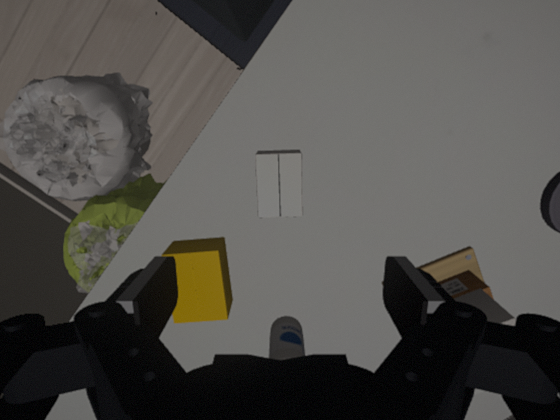

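```bash
python3 - <<'E'
from h import *
p=load('w6.png')
q=lambda L,z:quad(p,[(195+x/4,106+y/4) for x,y in L],z)
q([(246,192),(427,189),(432,441),(256,445)],.03)
E
```

```text
centre [ 0.3496 -0.2628] sides [40.7 59.1 41.5 59.4] ang [  38.5  -50.4 -141.1  128.8]
```

apply_moves(
  commands=[
    [-0.1,0.1,-3.0,1.5],
    [0,0,-4.0,0],
    [0,0,-3.8,0],
    [0,0,-3.4,0],
    [0,0,-2.2,0],
    [0,0,-1.4,0],
    [0,0,-0.9,0],
    [0,0,-0.4,0],
    [0,0,0,0],
    [0,0,0,0],
  ],
)

```text
clock: 19.78
tcp_pos: [0.3499, -0.2631, 0.031]
eef_rot: [3.141, 0.001, 2.253]
ft_force: [0.4, -0.0, 0.2]
finger_gap: 0.0848
```

apply_moves(
  commands=[
    [0,0,0,0],
    [0,0,0,0],
    [0,0,0,0],
    [0,0,0,0],
    [0,0,0,0],
    [0,0,0,0],
    [0,0,0,0],
    [0,0,0,0],
    [0,0,0,0],
    [0,0,0,0],
  ],
  grip=3.2,
)

```text
clock: 20.62
tcp_pos: [0.3496, -0.2632, 0.031]
eef_rot: [-3.142, 0.001, 2.253]
ft_force: [-0.6, -0.3, 6.7]
finger_gap: 0.0418
```

apply_moves(
  commands=[
    [0,0,2,0],
    [0,0,3.5,0],
    [0,0,4,0],
    [0,0,4,0],
    [0,0,3,0],
    [1.5,0,1.5,4],
    [3,0,0,5],
    [4,0,0,5],
    [4,0,0,5],
    [4,0,0,5],
  ],
)

```text
clock: 21.45
tcp_pos: [0.5154, -0.2632, 0.2104]
eef_rot: [-3.141, 0.0, 2.675]
ft_force: [-0.3, -0.4, 0.5]
finger_gap: 0.0416
```

apply_moves(
  commands=[
    [2.5,0,0,0],
    [1.6,0.1,0,0],
    [1.0,0,0,0],
    [0.5,0,0,0],
    [0,0,-1.5,0],
    [0,0,-2.0,0],
    [0,0,-1.5,0],
    [0,0,-1.0,0],
    [0,0,0,0],
    [0,0,0,0],
  ],
)

```text
clock: 22.28
tcp_pos: [0.5697, -0.2621, 0.1504]
eef_rot: [-3.141, -0.001, 2.671]
ft_force: [-0.7, 0.2, -0.8]
finger_gap: 0.0412
```

apply_moves(
  commands=[
    [0,0,-1.0,0],
    [0,0,-0.6,0],
    [0,0,-0.4,0],
    [0,0,0,0],
    [0,0,0,0],
    [0,0,0,0],
    [0,0,0,0],
    [0,0,0,0],
    [0,0,0,0],
    [0,0,0,0],
  ],
)

```text
clock: 23.12
tcp_pos: [0.5704, -0.2618, 0.1305]
eef_rot: [3.142, 0.0, 2.672]
ft_force: [0.2, 0.3, -0.2]
finger_gap: 0.0415
```

apply_moves(
  commands=[
    [0,0,-0.1,0],
    [0,0,-0.1,0],
    [0,0,-0.1,0],
    [0,0,-0.05,0],
    [0,0,0,0],
    [0,0,0,0],
    [0,0,0,0],
    [0,0,0,0],
    [0,0,0,0],
    [0,0,0,0],
  ],
)

```text
clock: 23.95
tcp_pos: [0.5704, -0.2618, 0.1271]
eef_rot: [-3.142, 0.0, 2.672]
ft_force: [-1.0, -0.2, 3.9]
finger_gap: 0.0413
```

apply_moves(
  commands=[
    [0,0,0,0],
    [0,0,0,0],
    [0,0,0,0],
    [0,0,0,0],
    [0,0,2,0],
    [0,0,3.5,0],
    [0,0,3.5,0],
    [0,0,3.0,0],
    [0,0,1.0,0],
    [0,0,0,0],
  ],
  grip=8.5,
)

```text
clock: 24.78
tcp_pos: [0.572, -0.2619, 0.2601]
eef_rot: [3.141, 0.006, 2.672]
ft_force: [0.2, 0.1, -0.5]
finger_gap: 0.0851
```

apply_moves(
  commands=[
    [0,0,0,0],
    [0,0,0,0],
    [0,0,0,0],
    [0,0,0,0],
    [0,0,0,0],
    [0,0,0,0],
    [0,0,0,0],
    [0,0,0,0],
    [0,0,0,0],
    [0,0,0,0],
  ],
)

```text
clock: 25.62
tcp_pos: [0.5703, -0.2618, 0.2569]
eef_rot: [3.142, 0.0, 2.672]
ft_force: [1.2, 0.2, 0.4]
finger_gap: 0.0849
```

```bash
python3 - <<'E'
from h import *
p=wrist('w7.png')
a=cv2.imread('pics/w7.png')
r,c=map(int,proj(p,(.57,-.263,.126)));r-=0;print(r,c)
cv2.imwrite('pics/w7a.png',cv2.resize(a[r-80:r+80,c-85:c+85],None,fx=4,fy=4,interpolation=cv2.INTER_CUBIC))
E
```

```text
204 277
```

View pics/w7a.png

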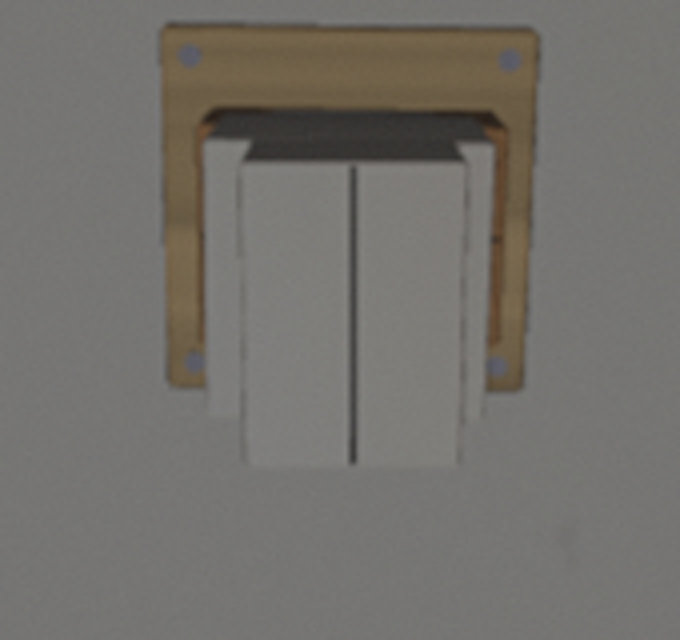

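apply_moves(
  commands=[
    [-0.5,3.0,0,-7],
    [-1.2,4.0,0,-7],
    [-1.6,3.8,0,-7],
    [-1.8,3.7,0,-7],
    [-1.8,3.7,0,-7],
    [-1.8,3.7,0,-7],
    [-1.8,3.7,0,-7],
    [-1.6,3.5,0,-7],
    [-1.4,3.0,0,-7],
    [-1.2,2.4,0,-7],
  ],
)

```text
clock: 26.5
tcp_pos: [0.4218, 0.0857, 0.2573]
eef_rot: [3.14, 0.0, 1.447]
ft_force: [0.7, -0.4, 0.4]
finger_gap: 0.085
```

apply_moves(
  commands=[
    [0,0,-0.5,-7],
    [0,0,-0.5,0],
    [0,0,0,0],
    [0,0,0,0],
    [0,0,0,0],
    [0,0,0,0],
    [0,0,0,0],
    [0,0,0,0],
    [0,0,0,0],
    [0,0,0,0],
  ],
)

```text
clock: 27.33
tcp_pos: [0.4234, 0.083, 0.2469]
eef_rot: [3.141, -0.0, 1.328]
ft_force: [-0.0, -0.6, 0.8]
finger_gap: 0.0849
```

```bash
python3 - <<'E'
from h import *
p=wrist('w8.png')
for z in(0,.073,.102): print(proj(p,(.423,.083,z)))
E
```

```text
(np.float64(176.14112284717416), np.float64(280.5210399596442))
(np.float64(190.89218508104034), np.float64(280.6295386832887))
(np.float64(198.8639141371405), np.float64(280.68817326933504))
```

View pics/w8.png

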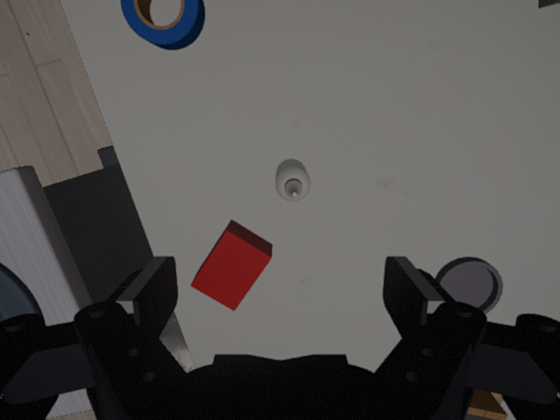

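```bash
python3 - <<'E'
from h import *
a=cv2.imread('pics/w8.png')
b=cv2.resize(a[145:215,255:330],None,fx=8,fy=8,interpolation=cv2.INTER_CUBIC)
cv2.imwrite('pics/w8a.png',cv2.convertScaleAbs(b,alpha=1.6))
b=cv2.resize(a[250:320,430:510],None,fx=6,fy=6,interpolation=cv2.INTER_CUBIC)
cv2.imwrite('pics/w8b.png',cv2.convertScaleAbs(b,alpha=1.6))
E
```

```text
(no output)
```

View pics/w8a.png

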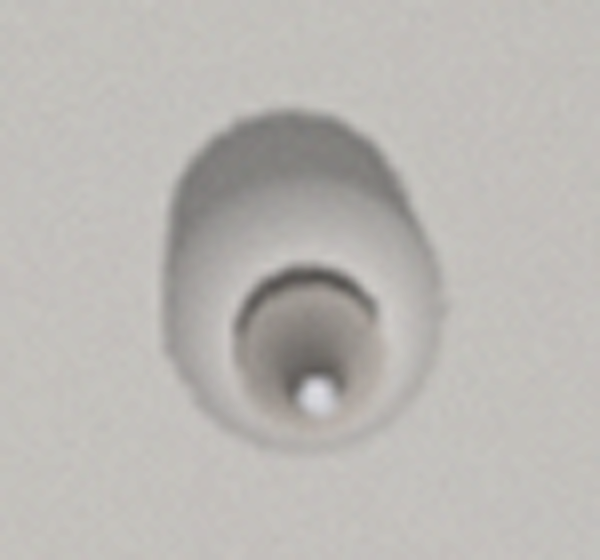

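View pics/w8b.png

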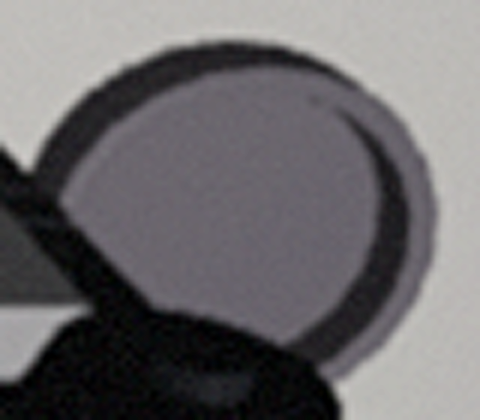

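```bash
python3 - <<'E'
from h import *
p=load('w8.png')
print(at(p,(194.6,294.7),.102),at(p,(188,293.7),.075))
E
```

```text
[0.434558   0.08369929 0.102     ] [0.43468594 0.08319483 0.075     ]
```

apply_moves(
  commands=[
    [0.6,0.1,-2.0,0],
    [0.5,0,-3.5,0],
    [0,0,-3.8,0],
    [0,0,-3.4,0],
    [0,0,-2.5,0],
    [0,0,-1.7,0],
    [0,0,-1.0,0],
    [0,0,-0.6,0],
    [0,0,0,0],
    [0,0,0,0],
  ],
)

```text
clock: 28.22
tcp_pos: [0.435, 0.0844, 0.0625]
eef_rot: [3.14, -0.001, 1.328]
ft_force: [0.3, -0.0, 0.8]
finger_gap: 0.0851
```

apply_moves(
  commands=[
    [0,0,0,0],
    [0,0,0,0],
    [0,0,0,0],
    [0,0,0,0],
    [0,0,0,0],
    [0,0,0,0],
    [0,0,0,0],
    [0,0,0,0],
    [0,0,0,0],
    [0,0,0,0],
  ],
  grip=2.0,
)

```text
clock: 29.05
tcp_pos: [0.4347, 0.0841, 0.0623]
eef_rot: [3.141, 0.0, 1.328]
ft_force: [-0.3, -0.3, 6.6]
finger_gap: 0.0313
```

apply_moves(
  commands=[
    [0,0,1.5,0],
    [0,0,3.0,0],
    [0,0,3.5,0],
    [0,0,3.5,0],
    [0,0,2.5,0],
    [0,0,0.6,0],
    [0.2,2.0,0,0],
    [0.3,3.0,0,0],
    [0.4,4.0,0,0],
    [0.4,4.0,0,0],
  ],
)

```text
clock: 29.88
tcp_pos: [0.4472, 0.2141, 0.2069]
eef_rot: [-3.141, 0.002, 1.325]
ft_force: [0.2, 0.1, 0.0]
finger_gap: 0.0313
```

apply_moves(
  commands=[
    [0.4,4.0,0,0],
    [0.3,3.0,0,0],
    [0.1,1.0,0,0],
    [0,0.4,0,0],
    [0,0,0,0],
    [0,0,0,0],
    [0,0,0,0],
    [0,0,0,0],
    [0,0,0,0],
    [0,0,0,0],
  ],
)

```text
clock: 30.72
tcp_pos: [0.4556, 0.2972, 0.208]
eef_rot: [3.141, 0.0, 1.326]
ft_force: [0.1, -0.3, 0.8]
finger_gap: 0.031
```

```bash
python3 - <<'E'
from h import *
p=wrist('w9.png')
r,c=proj(p,(.465,.41,.014));print(r,c)
E
```

```text
56.42597604002057 259.465431274239
```

View pics/w9.png

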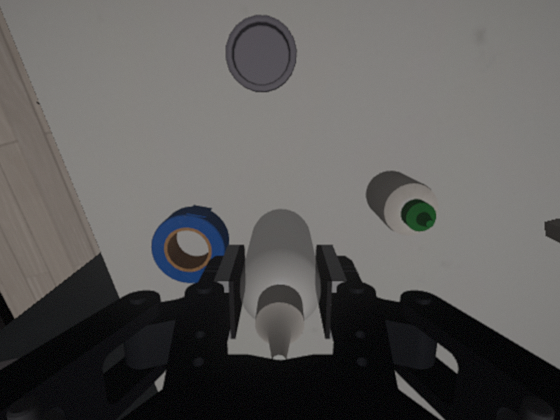

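```bash
python3 - <<'E'
from h import *
a=cv2.imread('pics/w9.png')
b=cv2.resize(a[5:105,215:310],None,fx=6,fy=6,interpolation=cv2.INTER_CUBIC)
cv2.imwrite('pics/w9a.png',cv2.convertScaleAbs(b,alpha=1.6))
b=cv2.resize(a[160:245,355:445],None,fx=6,fy=6,interpolation=cv2.INTER_CUBIC)
cv2.imwrite('pics/w9b.png',cv2.convertScaleAbs(b,alpha=1.6))
E
```

```text
(no output)
```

View pics/w9a.png

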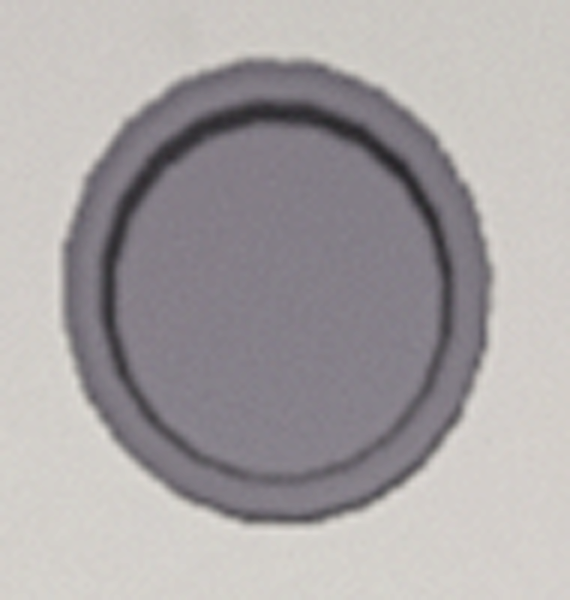

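View pics/w9b.png

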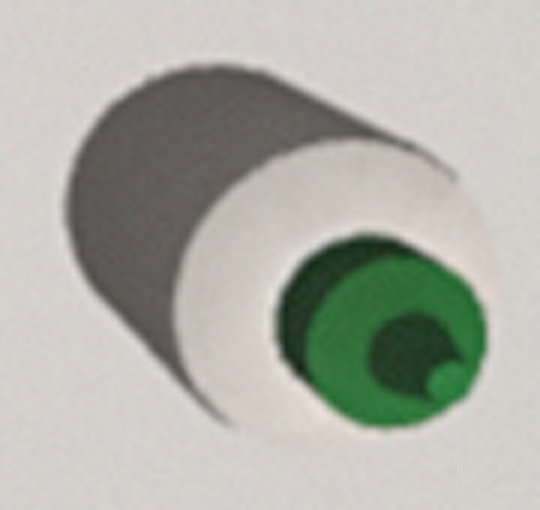

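```bash
python3 - <<'E'
from h import *
p=load('w9.png')
print(at(p,(53.2,261.2),.014),at(p,(223.3,429.5),.099),at(p,(208.8,411),.071))
print(np.linalg.norm(at(p,(53.2,215+65/6),.014)-at(p,(53.2,215+490/6),.014)))
E
```

```text
[0.46706878 0.41208738 0.014     ] [0.55376084 0.26359598 0.099     ] [0.55159983 0.2669273  0.071     ]
0.059738953621228455
```

apply_moves(
  commands=[
    [0.2,2.0,0,0],
    [0.3,3.0,0,0],
    [0.3,3.0,0,0],
    [0.2,2.0,0,0],
    [0.1,1.1,-0.5,0],
    [0.1,0.5,-1.5,0],
    [0,0,-2.5,0],
    [0,0,-2.5,0],
    [0,0,-1.5,0],
    [0,0,-0.5,0],
  ],
)

```text
clock: 31.6
tcp_pos: [0.4663, 0.4104, 0.1134]
eef_rot: [-3.139, 0.007, 1.327]
ft_force: [-0.4, -0.3, -0.4]
finger_gap: 0.0312
```

apply_moves(
  commands=[
    [0,0,-1.5,0],
    [0,0,-1.5,0],
    [0,0,-0.7,0],
    [0,0,-0.5,0],
    [0,0,0,0],
    [0,0,0,0],
    [0,0,0,0],
    [0,0,0,0],
    [0,0,0,0],
    [0,0,0,0],
  ],
)

```text
clock: 32.43
tcp_pos: [0.4675, 0.4143, 0.0763]
eef_rot: [3.141, -0.001, 1.328]
ft_force: [-0.0, -0.1, 0.2]
finger_gap: 0.0315
```

apply_moves(
  commands=[
    [0,-0.1,-0.4,0],
    [0,0,-0.3,0],
    [0,0,-0.15,0],
    [0,0,-0.1,0],
    [0,0,-0.05,0],
    [0,0,0,0],
    [0,0,0,0],
    [0,0,0,0],
    [0,0,0,0],
    [0,0,0,0],
  ],
)

```text
clock: 33.27
tcp_pos: [0.4672, 0.4129, 0.0664]
eef_rot: [3.141, 0.001, 1.328]
ft_force: [-1.0, -1.2, 4.9]
finger_gap: 0.0314
```

apply_moves(
  commands=[
    [0,0,0,0],
    [0,0,0,0],
    [0,0,0,0],
    [0,0,0,0],
    [0,0,0,0],
    [0,0,2.0,0],
    [0,0,3.5,0],
    [0,0,3.5,0],
    [0,0,3.5,0],
    [0,0,3.0,0],
  ],
  grip=8.5,
)

```text
clock: 34.1
tcp_pos: [0.4673, 0.4135, 0.2232]
eef_rot: [3.141, -0.001, 1.328]
ft_force: [0.5, 1.0, -0.1]
finger_gap: 0.0849
```

apply_moves(
  commands=[
    [0,0,1.5,0],
    [0,0,0.5,0],
    [0,0,0,0],
    [0,0,0,0],
    [0,0,0,0],
    [0,0,0,0],
    [0,0,0,0],
    [0,0,0,0],
    [0,0,0,0],
    [0,0,0,0],
  ],
)

```text
clock: 34.93
tcp_pos: [0.4672, 0.4131, 0.2406]
eef_rot: [-3.141, 0.0, 1.328]
ft_force: [-1.2, -0.1, -0.2]
finger_gap: 0.0849
```

```bash
python3 - <<'E'
from h import *
p=wrist('w10.png')
r,c=map(int,proj(p,(.467,.412,.05)));print(r,c)
a=cv2.imread('pics/w10.png')
b=cv2.resize(a[r-60:r+60,c-65:c+65],None,fx=6,fy=6,interpolation=cv2.INTER_CUBIC)
b=cv2.convertScaleAbs(b,alpha=1.6)
for z,col in((.106,(0,0,255)),(.014,(0,255,0))):
  u=proj(p,(.467,.412,z)); cv2.circle(b,(int((u[1]-c+65)*6),int((u[0]-r+60)*6)),3,col,-1)
cv2.imwrite('pics/w10a.png',b)
E
```

```text
187 281
```

View pics/w10a.png

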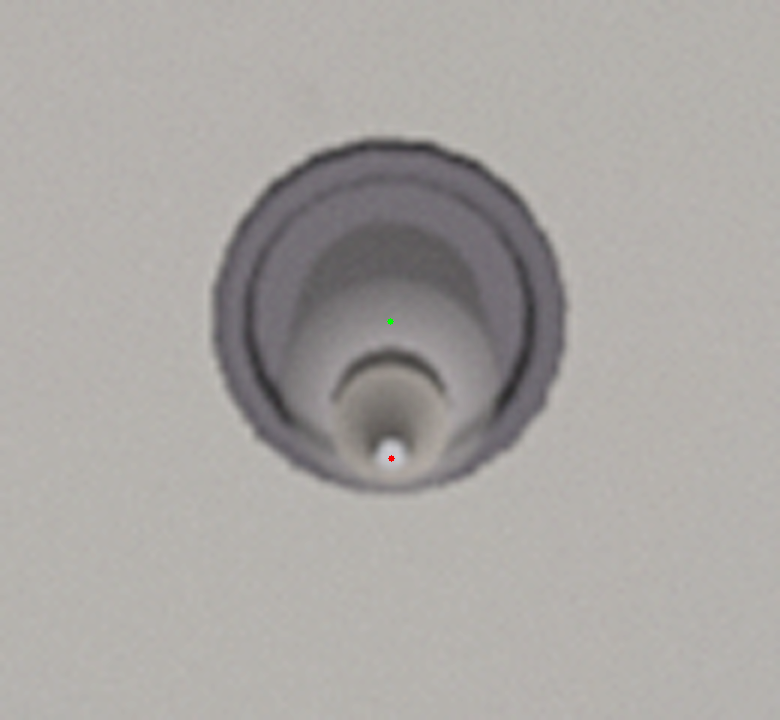

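apply_moves(
  commands=[
    [1.0,-1.7,0,0],
    [2.0,-3.4,0,0],
    [2.0,-3.4,0,0],
    [2.0,-3.4,0,0],
    [1.0,-1.8,0,0],
    [0.6,-1.1,0,0],
    [0,0,0,0],
    [0,0,0,0],
    [0,0,0,0],
    [0,0,0,0],
  ],
)

```text
clock: 35.82
tcp_pos: [0.5518, 0.2677, 0.2411]
eef_rot: [-3.141, -0.001, 1.332]
ft_force: [0.2, -0.0, 0.3]
finger_gap: 0.0847
```

```bash
python3 - <<'E'
from h import *
p=wrist('w11.png')
r,c=map(int,proj(p,(.553,.265,.05)));print(r,c)
a=cv2.imread('pics/w11.png')
b=cv2.resize(a[r-60:r+60,c-65:c+65],None,fx=6,fy=6,interpolation=cv2.INTER_CUBIC)
b=cv2.convertScaleAbs(b,alpha=1.6)
for z,col in((.099,(0,0,255)),(.071,(0,255,0))):
  u=proj(p,(.553,.265,z)); cv2.circle(b,(int((u[1]-c+65)*6),int((u[0]-r+60)*6)),3,col,-1)
cv2.imwrite('pics/w11a.png',b)
E
```

```text
189 283
```

View pics/w11a.png

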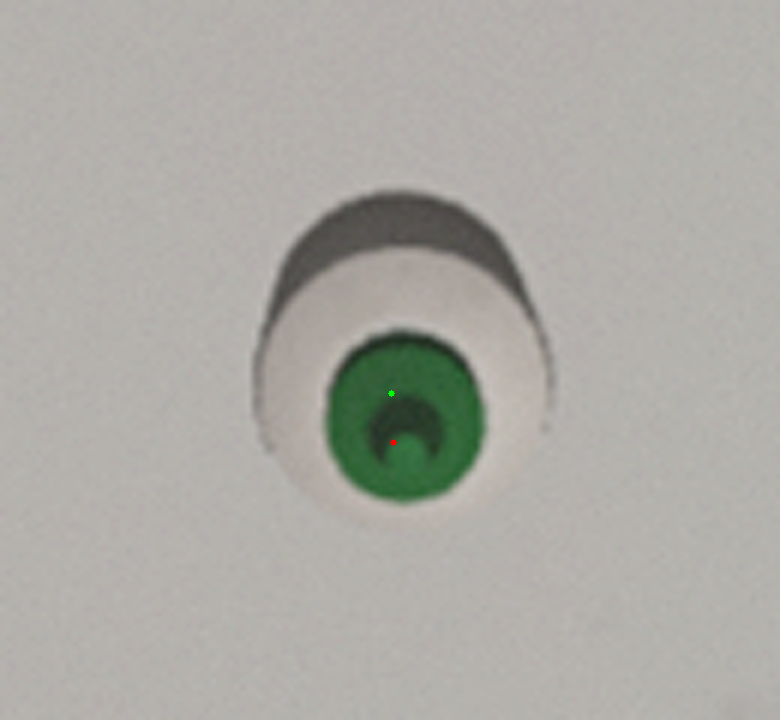

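```bash
python3 - <<'E'
from h import *
p=load('w11.png')
print(at(p,(189-60+452/6,283-65+406/6),.099), at(p,(189-60+388/6,283-65+405/6),.071))
E
```

```text
[0.5542737  0.26335826 0.099     ] [0.5550483  0.26539901 0.071     ]
```

apply_moves(
  commands=[
    [0.1,-0.1,-2.0,0],
    [0.1,-0.1,-3.5,0],
    [0,0,-3.8,0],
    [0,0,-3.3,0],
    [0,0,-2.4,0],
    [0,0,-1.6,0],
    [0,0,-0.9,0],
    [0,0,-0.5,0],
    [0,0,0,0],
    [0,0,0,0],
  ],
)

```text
clock: 36.7
tcp_pos: [0.5557, 0.264, 0.0618]
eef_rot: [3.14, -0.001, 1.328]
ft_force: [-1.1, 1.0, 0.3]
finger_gap: 0.085
```

apply_moves(
  commands=[
    [0,0,0,0],
    [0,0,0,0],
    [0,0,0,0],
    [0,0,0,0],
    [0,0,0,0],
    [0,0,0,0],
    [0,0,0,0],
    [0,0,0,0],
    [0,0,0,0],
    [0,0,0,0],
  ],
  grip=3.4,
)

```text
clock: 37.53
tcp_pos: [0.5557, 0.2633, 0.0617]
eef_rot: [3.14, -0.001, 1.328]
ft_force: [-0.9, -1.0, 5.8]
finger_gap: 0.0445
```

apply_moves(
  commands=[
    [0,0,1.5,0],
    [0,0,3.0,0],
    [0,0,3.5,0],
    [0,0,3.5,0],
    [0,0,2.5,0],
    [0,0,0.5,0],
    [0.2,-2.0,0,0],
    [0.3,-3.0,0,0],
    [0.4,-4.0,0,0],
    [0.4,-4.0,0,0],
  ],
)

```text
clock: 38.37
tcp_pos: [0.5674, 0.1324, 0.2054]
eef_rot: [-3.141, 0.0, 1.331]
ft_force: [0.1, -0.2, -1.6]
finger_gap: 0.0441
```

```bash
python3 - <<'E'
from h import *
out=[]
for n,(r0,r1,c0,c1) in {'w2.png':(60,170,375,490),'w8.png':(240,330,420,520),'w3.png':(0,60,165,285)}.items():
    p=load(n);a=cv2.imread('pics/'+n);a=cv2.resize(a[r0:r1,c0:c1],None,fx=4,fy=4,interpolation=cv2.INTER_CUBIC);a=cv2.convertScaleAbs(a,alpha=1.6)
    for t in np.arange(0,6.28,.15):
        u=proj(p,(.601+.0375*np.cos(t),-.0935+.0375*np.sin(t),.014)); cv2.circle(a,(int((u[1]-c0)*4),int((u[0]-r0)*4)),2,(0,0,255),-1)
    out.append(cv2.copyMakeBorder(a,0,max(0,450-a.shape[0]),0,0,0))
o=np.hstack([x[:450] for x in out]);cv2.imwrite('pics/st.png',cv2.resize(o,None,fx=.6,fy=.6));print(o.shape)
E
```

```text
(450, 1340, 3)
```

View pics/st.png

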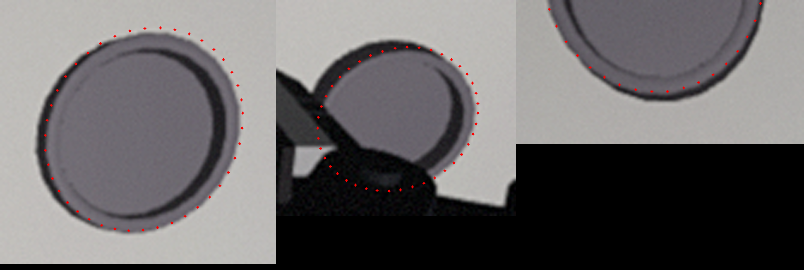

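apply_moves(
  commands=[
    [0.5,-4.0,0,0],
    [0.6,-4.0,0,0],
    [0.6,-4.0,0,0],
    [0.5,-4.0,0,0],
    [0.5,-3.3,0,0],
    [0.3,-2.2,0,0],
    [0.1,-1.2,0,0],
    [0,0,-1.5,0],
    [0,0,-2.5,0],
    [0,0,-2.5,0],
  ],
)

```text
clock: 39.2
tcp_pos: [0.5994, -0.0929, 0.1407]
eef_rot: [3.14, -0.001, 1.329]
ft_force: [-0.5, 1.4, -2.2]
finger_gap: 0.0445
```

apply_moves(
  commands=[
    [0,0,-2.5,0],
    [0,0,-1.8,0],
    [0,0,-1.2,0],
    [0,0,-0.8,0],
    [0,0,-0.4,0],
    [0,0,0,0],
    [0,0,0,0],
    [0,0,0,0],
    [0,0,0,0],
    [0,0,0,0],
  ],
)

```text
clock: 40.03
tcp_pos: [0.5998, -0.094, 0.0746]
eef_rot: [3.14, -0.0, 1.328]
ft_force: [-1.2, 0.7, -2.0]
finger_gap: 0.0442
```

apply_moves(
  commands=[
    [0,0,-0.3,0],
    [0,0,-0.3,0],
    [0,0,-0.15,0],
    [0,0,-0.1,0],
    [0,0,-0.05,0],
    [0,0,0,0],
    [0,0,0,0],
    [0,0,0,0],
    [0,0,0,0],
    [0,0,0,0],
  ],
)

```text
clock: 40.87
tcp_pos: [0.5991, -0.0939, 0.0658]
eef_rot: [-3.141, 0.001, 1.328]
ft_force: [-2.6, -0.6, 8.4]
finger_gap: 0.0443
```

apply_moves(
  commands=[
    [0,0,0,0],
    [0,0,0,0],
    [0,0,0,0],
    [0,0,0,0],
    [0,0,0,0],
    [0,0,2.0,0],
    [0,0,3.5,0],
    [0,0,3.5,0],
    [0,0,3.5,0],
    [0,0,3.0,0],
  ],
  grip=8.5,
)

```text
clock: 41.7
tcp_pos: [0.5996, -0.0937, 0.2221]
eef_rot: [3.14, -0.0, 1.328]
ft_force: [0.8, -0.2, 0.3]
finger_gap: 0.0849
```

apply_moves(
  commands=[
    [0,0,1.5,0],
    [0,0,0.5,0],
    [0,0,0,0],
    [0,0,0,0],
    [0,0,0,0],
    [0,0,0,0],
    [0,0,0,0],
    [0,0,0,0],
    [0,0,0,0],
    [0,0,0,0],
  ],
)

```text
clock: 42.53
tcp_pos: [0.5993, -0.0939, 0.2396]
eef_rot: [-3.141, -0.0, 1.328]
ft_force: [0.2, 0.2, 0.8]
finger_gap: 0.085
```

```bash
python3 - <<'E'
from h import *
p=wrist('w12.png')
r,c=map(int,proj(p,(.6,-.0935,.05)));print(r,c)
a=cv2.imread('pics/w12.png')
b=cv2.resize(a[r-60:r+60,c-65:c+65],None,fx=4,fy=4,interpolation=cv2.INTER_CUBIC)
b=cv2.convertScaleAbs(b,alpha=1.6)
for z,col in((.103,(0,0,255)),(.014,(0,255,0))):
  u=proj(p,(.6,-.0935,z)); cv2.circle(b,(int((u[1]-c+65)*4),int((u[0]-r+60)*4)),3,col,-1)
cv2.imwrite('pics/w12a.png',b)
save(imaging.grab_frame('scene'),'scene2.png');save(imaging.grab_frame('top'),'top2.png')
a=cv2.imread('pics/scene2.png')[120:370,90:430]; cv2.imwrite('pics/scene2c.png',cv2.resize(a,None,fx=2.3,fy=2.3,interpolation=cv2.INTER_CUBIC))
E
```

```text
186 281
```

View pics/w12a.png

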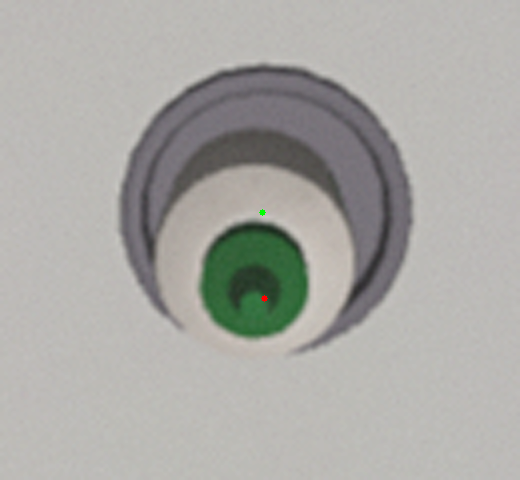

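View pics/scene2c.png

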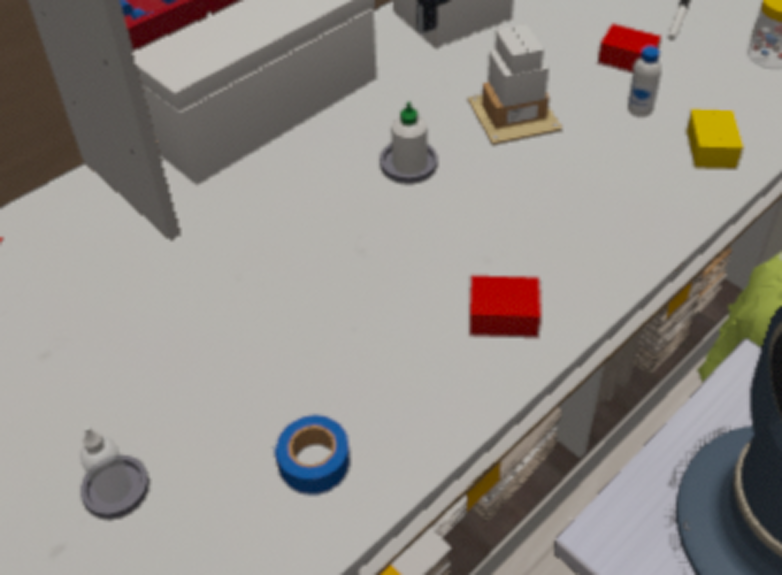

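```bash
python3 - <<'E'
from h import *
a=cv2.imread('pics/scene2.png')[290:350,100:180]; b=cv2.resize(a,None,fx=7,fy=7,interpolation=cv2.INTER_CUBIC)
a=cv2.imread('pics/top2.png')[180:240,120:200]; d=cv2.resize(a,None,fx=7,fy=7,interpolation=cv2.INTER_CUBIC)
cv2.imwrite('pics/sl.png',cv2.resize(np.vstack([b,d]),None,fx=.7,fy=.7))
E
```

```text
(no output)
```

View pics/sl.png

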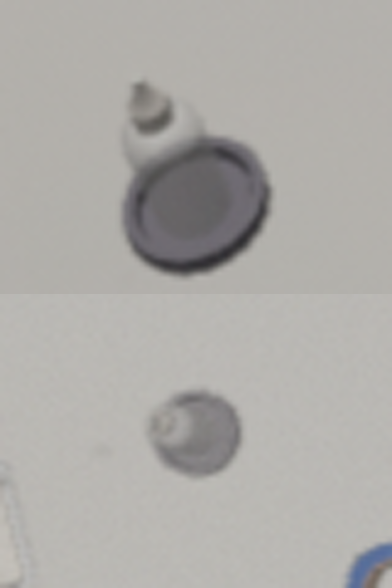

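View pics/top2.png

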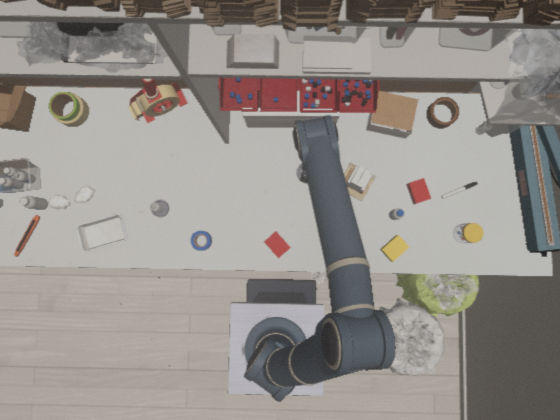

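View pics/w12.png

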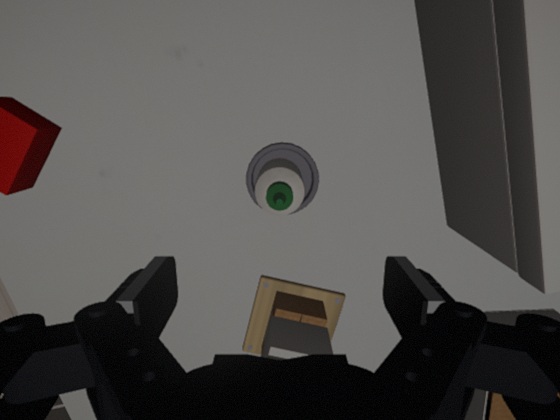

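```bash
python3 - <<'E'
from h import *
for n in('scene','top'):
    p=imaging.grab_frame(n); 
    for P in [(.467,.412,.106),(.467,.412,.077),(.467,.412,.014),(.467,.412,.004)]: print(n,P[2],np.round(proj(p,P),1))
    r,c=map(int,proj(p,(.467,.412,.05)))
    b=cv2.resize(cv2.cvtColor(p['frame'],cv2.COLOR_RGB2BGR)[r-35:r+35,c-35:c+35],None,fx=8,fy=8,interpolation=cv2.INTER_CUBIC); b=cv2.convertScaleAbs(b,alpha=1.2)
    for z,R,col in((.077,.016,(255,0,0)),(.004,.016,(0,255,0)),(.014,.0305,(0,0,255)),(.106,.001,(0,0,255))):
        for t in np.arange(0,6.28,.2):
            u=proj(p,(.467+R*np.cos(t),.412+R*np.sin(t),z)); cv2.circle(b,(int((u[1]-c+35)*8),int((u[0]-r+35)*8)),2,col,-1)
    cv2.imwrite('pics/ov_%s.png'%n,b)
a=np.hstack([cv2.imread('pics/ov_scene.png'),cv2.imread('pics/ov_top.png')]);cv2.imwrite('pics/ov.png',cv2.resize(a,None,fx=.7,fy=.7))
E
```

```text
scene 0.106 [306.4 127.9]
scene 0.077 [314.3 131.6]
scene 0.014 [330.3 138.9]
scene 0.004 [332.7 140. ]
top 0.106 [205.2 149.9]
top 0.077 [206.  152.7]
top 0.014 [207.5 158.4]
top 0.004 [207.8 159.2]
```

View pics/ov.png

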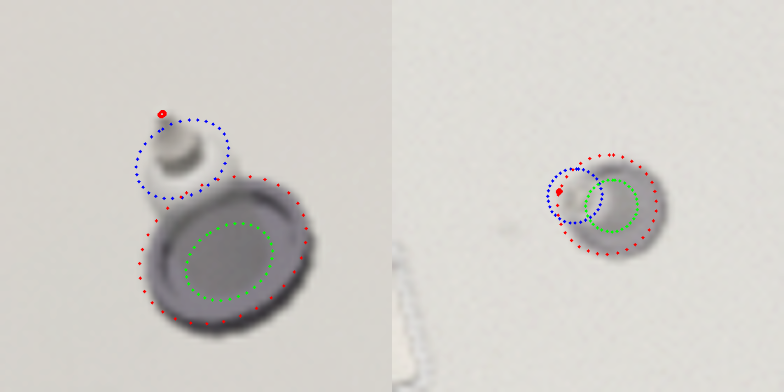

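apply_moves(
  commands=[
    [-0.5,3.0,0,0],
    [-1.5,3.9,0,0],
    [-1.5,3.9,0,0],
    [-1.5,3.9,0,0],
    [-1.5,3.9,0,0],
    [-1.5,3.9,0,0],
    [-1.5,3.9,0,0],
    [-1.5,3.9,0,0],
    [-1.5,3.9,0,0],
    [-1.2,2.8,0,0],
  ],
)

```text
clock: 43.62
tcp_pos: [0.4607, 0.2789, 0.2405]
eef_rot: [3.141, -0.002, 1.331]
ft_force: [-0.1, 0.0, -0.2]
finger_gap: 0.0853
```

apply_moves(
  commands=[
    [0,0,-1,0],
    [0,0,-2,0],
    [0,0,-2,0],
    [0,0,-1,0],
    [0,0,0,0],
    [0,0,0,0],
    [0,0,0,0],
    [0,0,0,0],
    [0,0,0,0],
    [0,0,0,0],
  ],
)

```text
clock: 44.45
tcp_pos: [0.463, 0.2754, 0.1806]
eef_rot: [3.14, -0.001, 1.328]
ft_force: [0.2, 0.3, -0.5]
finger_gap: 0.085
```

```bash
python3 - <<'E'
from h import *
p=wrist('w13.png')
E
```

```text
(no output)
```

View pics/w13.png

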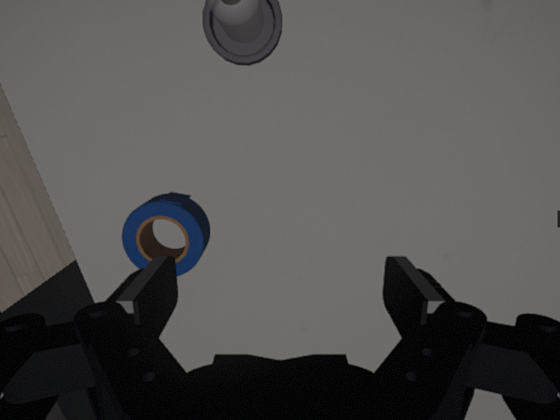

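```bash
python3 - <<'E'
from h import *
p=imaging.grab_frame('scene')
b=cv2.resize(cv2.cvtColor(p['frame'],cv2.COLOR_RGB2BGR)[285:355,95:185],None,fx=7,fy=7,interpolation=cv2.INTER_NEAREST)
d=cv2.imread('pics/scene1.png')[285:355,95:185];d=cv2.resize(d,None,fx=7,fy=7,interpolation=cv2.INTER_NEAREST)
cv2.imwrite('pics/cmp.png',cv2.resize(np.hstack([b,d]),(800,311)))
a=cv2.imread('pics/w13.png')[0:75,185:300];cv2.imwrite('pics/w13a.png',cv2.convertScaleAbs(cv2.resize(a,None,fx=6,fy=6,interpolation=cv2.INTER_CUBIC),alpha=1.8))
E
```

```text
(no output)
```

View pics/cmp.png

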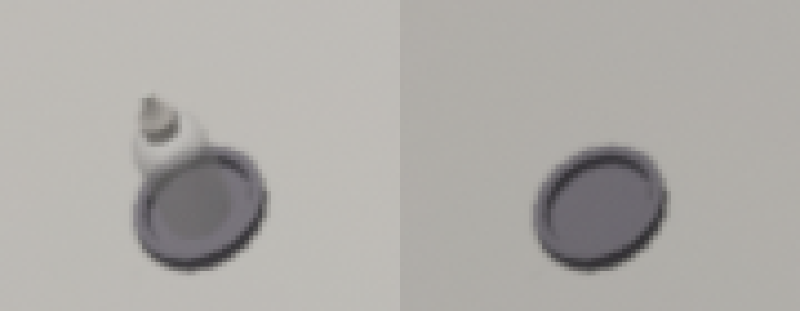

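View pics/w13a.png

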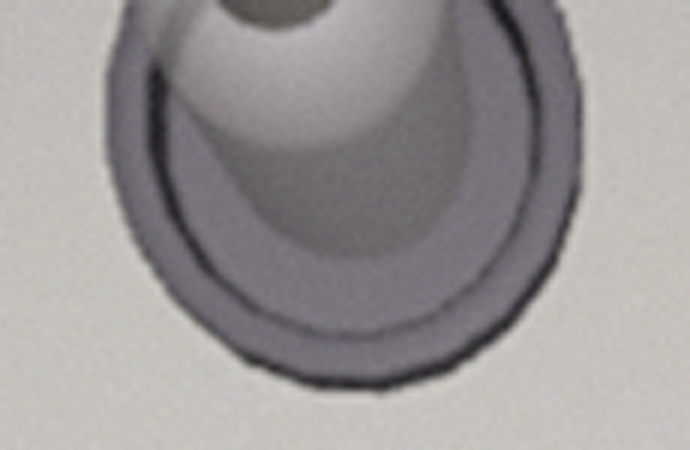

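```bash
python3 - <<'E'
from h import *
s=sensors.observe();print(s['clock'],s['ft_force']);print(bot.job_done())
E
```

```text
44.55 [ 0.12462057 -0.94912835  0.00635926]
the job is handed in; nothing more can be done
None
```

I handed the job in at about 44.6 s. The three cartons are stacked on the board, and both bottles stand in their wells. No verdict is reported, so the results below come from my own last camera checks.

- **Stack:** The brown carton measured about 2 mm off the board centre and the white cube under 1 mm off the brown carton. I set the low carton down over the cube's measured centre. I checked it only by eye: centred and level in the last close-up and the scene view.
- **Wide bottle:** It stands upright in the larger stand, with the nozzle tip about 2 mm off the centre I had estimated for the stand.
- **Slim bottle:** It stands upright in the smaller stand, with the nozzle tip on the stand centre to within about 1 mm.
- **Disagreement:** In the scene view the stand's rim seemed to show through the slim bottle's body, as if the bottle stood behind the stand. I went back with the wrist camera, which showed the body in the well. I put the effect down to how the bottle's material is rendered.
- **Bystanders and gripper:** The blue-capped bottle and the roll look untouched in the last views; I did not measure them. The gripper was open and clear of everything.

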